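# Lock a filter cartridge into its bayonet base

## Task

Fit the filter cartridge to its base: it lies on its side, so first stand it upright on its round foot and let go of it. Then take it afresh, lower its two lugs through the slots of the collar, push it down against the spring and turn it clockwise (seen from above) until it meets the stop, so that on release it rises into its lock and stays there upright. Do not disturb the beaker, the bottle or the tape roll standing nearest the work.

Things in the scene. Friction and masses are not known exactly. Their poses are not given: they have to be found in the camera images.
- cartridge: Filter cartridge, 142 mm long, 0.22 kg. Origin: middle of its white eight-sided body, 56 mm across flats (flats face +-x, +-y), z -38 to +38 mm; z runs from foot to bar. Starts lying on a flat with z and x level (origin 28 mm high), bar end towards -y (robot's right) within 26 degrees. Stands steadily on its foot, origin 74 mm high. A half turn about z makes no difference.
- cartridge_foot (a point): centre of the flat end face of the cartridge's round plug, 74 mm from the cartridge's origin (z -74 mm); same axes as the cartridge. The plug is 42 mm in diameter with a chamfered end and reaches z -38 mm, where the body begins
- cartridge_lug (a point): one of two equal lugs that stand out from the plug towards the cartridge's +x and -x, in line with the bar; this point is 27 mm from the axis. Each reaches 30 mm from the axis, is 14 mm wide and spans z -60 to -52 mm of the cartridge (14 to 22 mm above the foot); tapered below
- cartridge_bar (a point): middle of the grey grip bar on top of the cartridge, 52 mm from the cartridge's origin. The bar is 50 mm long along the cartridge's x, 12 mm thick along y, and spans z +38 to +68 mm
- filter_base: Fixed filter base: dark 136 x 104 x 10 mm plate with a bare-metal collar 84 mm in diameter; hose barbs out to 79 mm towards its +y and -y, up to 39 mm high. Origin on the collar's axis at bench height, z up. Locked, the cartridge's x axis lies along this x axis, either way round, within 5 degrees, and its foot is 31 mm above the bench, pushed up by the spring.
- collar_mouth (a point): centre of the collar's mouth, 58 mm above the bench; same axes as the base. The bore is 45.5 mm in diameter. Its lip is 8 mm thick; lugs turned clockwise under it by 70 degrees from the slots meet a stop just past the locked direction, and there the lip's underside has notches 3 mm deep into which the lugs rise
- collar_slot (a point): centre of one of the two equal slots through the collar's lip, 27 mm from the axis, 58 mm above the bench. The slots lie 70 and 250 degrees counterclockwise (from above) from the base's x axis; each is 45 degrees wide and reaches 32 mm from the axis. Either lug fits either slot
- collar_mark (a point): small raised mark on the collar's rim towards the base's +x, with a like one towards -x: they show where bar and lugs point when locked; 38 mm from the axis, 58 mm above the bench
- valve_plate (a joint): Spring-loaded black disc in the bore under the cartridge's foot; m, grows downwards. 0: free, top 36 mm above the bench (an unlocked cartridge rests here, lugs in the slots). Over 0.008 (foot below 28 mm) lets the lugs pass under the lip; 0.005 when locked; 0.012 is the end. 3.2 N at 0, 0.4 N more per mm.
- beaker: glass beaker, 62 mm in diameter, 81 mm tall, loose, the one nearest the work, behind it; origin at the centre of its underside
- bottle_a: reagent bottle with screw cap, 70 mm in diameter, 126 mm tall, loose, the one nearest the work, behind it; origin at the centre of its underside
- tape_roll: roll of tape lying flat, 94 mm in diameter, 24 mm high, loose bystander at the right; origin at the centre of its underside
Mind the look-alikes: they are no part of the job. What is shaped like the cartridge but brown is not meant.

How it is judged:
By the outcome, as a careful person would: the job done as asked, in the order asked, and still so for the second after the job is handed in, with the robot touching nothing.
It also fails if it takes over 67 s, if anything falls off the work surface, if the arm or the gripper's body presses on something with over 40 N, if the wrist force passes 120 N, or if a joint passes its speed limit or range.

## Robot

A 7-joint arm with a two-finger parallel gripper is mounted at the origin on a cart in front of the work surface, level with it; the furniture and walls round the work are solid. World frame = base frame: x ahead of the robot, y to its left, z up, the work surface at z = 0. Lengths are in m, angles in rad, forces in N, time in s.
With the tool pointing down it reaches from about 0.4 to 0.875 m from the base axis. Payload 19.3 kg.
Tool frame: the origin (TCP) lies on the mounting face of the last link; the fingertips stand 173 mm ahead of it and the grasp point (between the pads) lies 155 mm ahead of it (bot.grip_point_offset is the distance from the TCP to the grasp point, in m); z points along the fingers, y is the line along which they close (so a half turn about z gives the same grasp; the last joint's range is limited). The gripper opens to 85 mm and grips with 20 to 120 N. Pads are 22 mm wide; open, the fingers measure 114 mm over their backs; the gripper's body (76 mm by 85 mm) begins 54 mm behind the grasp point. The pads swing forward as they close: fully open they stand 13 mm farther back than shut.
Start: joints at [1.036, 0.521, -0.036, 1.599, 0.021, 1.021, -0.113], TCP at [0.28, -0.559, 0.405] pointing down, gripper open.
Joint ranges: [-2.91, 2.91], [-0.3, 2.13], [-1.5, 1.42], [0.17, 2.43], [-1.26, 4.41], [0.16, 1.93], [-2.52, 2.52]. Speed limits (rad/s): [1.89, 1.89, 2.39, 2.39, 3.01, 3.01, 3.01].

## Interface

Orientations are given as [roll, pitch, yaw] about the fixed x, y, z axes, in that order (R = Rz(yaw) Ry(pitch) Rx(roll)).
In Python, from workcell import bot gives the robot as it stands.
- The arm moves only by the tool arm_command, never from a script. Its argument "deltas" is a list of rows, each a list of 3 entries, a list of its own where there are three numbers: the shift along the tool's x, y, z in cm, then the turn, a rotation vector about the tool's x, y, z in rad, then the finger opening in cm, from 0 to 8.54. In form: [[[tx, ty, tz], [rx, ry, rz], claw], ...]. A call has 1 to 20 rows; each row shifts and turns the commanded pose from where the row before left it, along the tool's axes as they then stand; what a row does not reach is not made up. A row lasts 1/10 s, in which the tool goes at most 50 mm and 8.59 degrees, less where a joint would pass 70% of its speed; a pose out of reach is approached as far as the arm can. A call with a gripper value outside its range is refused whole. The fingers move at their own pace and stop on an object; "newtons" is the grip in N (left out, the last holds). Time passes only in rows, so rows that do not move let the fingers close. It gives the time, the measured TCP pose, the force, the opening and the grip force at its end, in the units of the state.
- bot.observe(): the state, without advancing time (a new reading comes with each control period).
- bot.grab_frame(name): name is "side" or "top"; returns a dict with "frame" (420x560x3 uint8, red, green, blue), "K" (3x3 intrinsics, pixels), "k1" (the pictures are not rectified: a ray, as slopes to the right and down, at radius r is drawn at 1 + k1 r^2 times it, then the intrinsics apply), "rvec" (rotation vector, rad) and "tvec" (3), from world to camera coordinates, as OpenCV has them. Camera axes: x right, y down, z forward; pixel columns grow to the right and rows downward; lengths in m; the calibration is good to about 2 mm. A picture is of the moment at which its call begins. There is no depth.
- bot.job_done(): hands the job in; it is judged then, once.
Trained networks look in a picture, given as the dict that the camera call returned (one of the last four; its "shot" number tells which), for a name from the list of things; names that differ only in an ending like _2 or _b are one class to them, and where a whole thing is asked for, a point or a joint stands for the part that bears it (a point fixed in the world has none). Each returns a list of dicts, best first, with "p" (0 to 1); they miss things now and then, are a little off and sometimes report something else, mostly with a low value. They report only what shows in the picture. A call takes as long as a camera call. They do not tell look-alikes from the thing itself.
- bot.find_in(name, picture): "rect" ([left, top, width, height] in pixels, round what is visible of it).
- bot.mark_of(name, picture): "at" ([column, row] in pixels: a listed point, or the origin of a listed thing).
The state is a dict: "clock": time; "qpos": joint angles; "qd": joint speeds; "joint_efforts": joint torques, N m; "position": TCP position; "tool_rot": TCP orientation; "force": force on the tool from outside, world axes, zero at the start; "moment": the same for the moment, N m; "grip_width": finger opening in m; "finger_force": force on a finger pad.
Only numpy, scipy, OpenCV 4.12 (cv2) and the standard library are available. Lean on these libraries where they do the work, as an engineer would, in place of code of your own. Each camera call takes 0.05 s, during which the arm holds its last target. There are 200 camera calls.

## Working session

There is one attempt and no reset: what is moved stays moved. The work goes in short steps, Python scripts to look and compute and a tool call to move; the robot and the scene stay as the last step left them, time stands still between calls to the robot, and variables do not carry over. Pictures are saved under pics/ and viewed, at most 10 in all, crops included, and the job is handed in when it is done.

Besides the shell and the picture viewer there is one more tool, called after ">>>" by a JSON object that holds its "api" and its "payload". arm_command: Moves the arm, as the interface text tells. Its arguments: {"type":"object","properties":{"deltas":{"type":"array","items":{"type":"array"}},"newtons":{"type":"number"}},"required":["deltas"]}

```bash
mkdir -p pics; cat > h.py <<'E'
import numpy as np, cv2
from workcell import bot
from scipy.spatial.transform import Rotation as R
def ray(f,px):
    K=f["K"];u=np.array([(px[0]-K[0][2])/K[0][0],(px[1]-K[1][2])/K[1][1]])
    s=u.copy()
    for _ in range(30): s=u/(1+f["k1"]*(s@s))
    M=cv2.Rodrigues(np.array(f["rvec"],float))[0]
    return -M.T@np.array(f["tvec"]).ravel(), M.T@np.array([s[0],s[1],1.])
def atz(f,px,z):
    c,d=ray(f,px); return c+d*(z-c[2])/d[2]
def proj(f,P):
    M=cv2.Rodrigues(np.array(f["rvec"],float))[0]
    p=M@np.array(P)+np.array(f["tvec"]).ravel();s=p[:2]/p[2];s=s*(1+f["k1"]*(s@s))
    return np.array([f["K"][0][0]*s[0]+f["K"][0][2],f["K"][1][1]*s[1]+f["K"][1][2]])
def tri(f,p,g,q):
    c,d=ray(f,p);e,h=ray(g,q)
    t=np.linalg.lstsq(np.c_[d,-h],e-c,rcond=None)[0]
    a,b=c+d*t[0],e+h*t[1]; return (a+b)/2,np.linalg.norm(a-b)
def save(f,n): cv2.imwrite("pics/"+n,np.ascontiguousarray(f["frame"][...,::-1]))
E
python3 - <<'E'
from h import *
np.set_printoptions(precision=3,suppress=True)
t=bot.grab_frame("top");s=bot.grab_frame("side")
save(t,"t0.png");save(s,"s0.png")
for n,z in dict(cartridge=.028,cartridge_foot=.028,cartridge_bar=.028,cartridge_lug=.028,filter_base=0,collar_mouth=.058,collar_slot=.058,collar_mark=.058,beaker=0,bottle_a=0,tape_roll=0).items():
  for f,fn in((t,"top"),(s,"side")):
    for r in bot.mark_of(n,f)[:4]: print(n,fn,round(r["p"],2),np.array(r["at"]),atz(f,r["at"],z))
print(bot.observe()); print(bot.grip_point_offset, ray(t,[280,210]),ray(s,[280,210]))
E
```

```text
cartridge top 0.82 [188.8 258.2] [0.495 0.161 0.028]
cartridge top 0.79 [261.4 278.8] [ 0.435 -0.038  0.028]
cartridge top 0.63 [154.1 205.2] [0.644 0.259 0.028]
cartridge side 0.89 [351.4 229.1] [ 0.436 -0.044  0.028]
cartridge side 0.72 [247.7 296.1] [0.645 0.256 0.028]
cartridge side 0.62 [324.8 277.6] [0.499 0.176 0.028]
cartridge_foot top 0.98 [160.4 264.4] [0.479 0.24  0.028]
cartridge_foot top 0.73 [179.6 200.9] [0.655 0.188 0.028]
cartridge_foot top 0.61 [236.8 295.3] [0.392 0.03  0.028]
cartridge_foot side 0.88 [245.1 281.1] [0.657 0.205 0.028]
cartridge_foot side 0.83 [336.8 295.5] [0.475 0.237 0.028]
cartridge_foot side 0.57 [367.4 246.8] [0.403 0.039 0.028]
cartridge_bar top 0.91 [202. 254.] [0.506 0.125 0.028]
cartridge_bar top 0.8 [133.1 207.5] [0.638 0.318 0.028]
cartridge_bar top 0.72 [275.1 269.6] [ 0.46  -0.076  0.028]
cartridge_bar side 0.86 [339.5 223.8] [ 0.464 -0.069  0.028]
cartridge_bar side 0.86 [251.4 317.3] [0.63  0.322 0.028]
cartridge_bar side 0.82 [319.4 264.8] [0.51  0.127 0.028]
cartridge_lug top 0.91 [172.5 210.6] [0.628 0.207 0.028]
cartridge_lug top
[... 1034 characters left out ...]
274.2] [0.789 0.151 0.   ]
tape_roll side 0.75 [311.  177.8] [ 0.541 -0.427  0.   ]
{'clock': 1.2, 'qpos': array([ 1.036,  0.521, -0.036,  1.6  ,  0.021,  1.021, -0.113]), 'qd': array([-0.001,  0.   , -0.   ,  0.001, -0.   ,  0.001,  0.   ]), 'joint_efforts': array([ -0.001, -92.684,   1.979, -37.026,   0.018,   0.002,  -0.   ]), 'position': array([ 0.28 , -0.559,  0.405]), 'tool_rot': array([-3.142,  0.   ,  0.465]), 'force': array([-0.641, -0.259,  0.295]), 'moment': array([ 0.025,  0.026, -0.049]), 'finger_force': 0.0, 'grip_width': 0.08509952118492628}
0.1547 (array([ 0.515, -0.062,  1.099]), array([ 0.101, -0.029, -0.995])) (array([0.527, 1.087, 0.613]), array([ 0.064, -0.899, -0.433]))
```

```bash
python3 - <<'E'
import cv2
t=cv2.imread("pics/t0.png")[140:320,110:390];cv2.imwrite("pics/t0c.png",cv2.resize(t,None,fx=2.8,fy=2.8,interpolation=2))
t=cv2.imread("pics/s0.png")[130:350,160:440];cv2.imwrite("pics/s0c.png",cv2.resize(t,None,fx=2.7,fy=2.7,interpolation=2))
E
```

```text
(no output)
```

View pics/t0c.png

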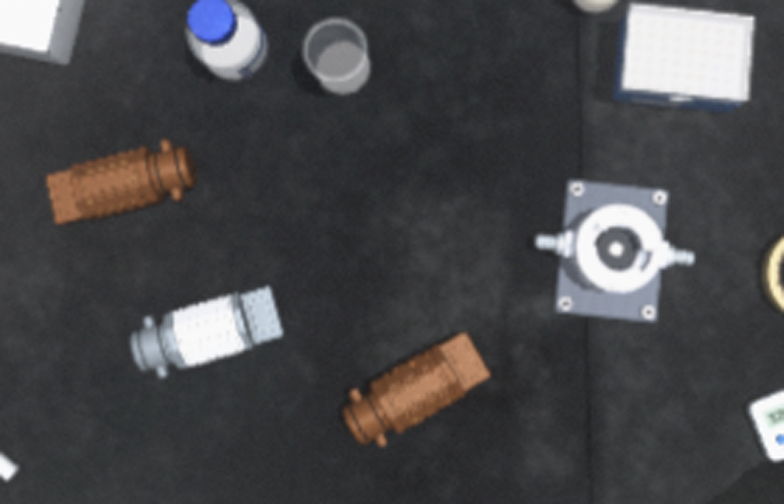

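View pics/s0c.png

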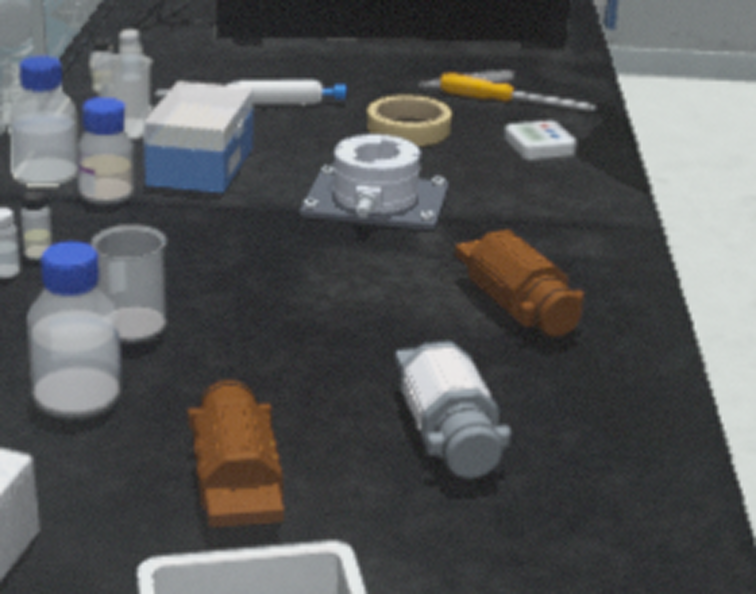

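Overview: the white cartridge is at about top-image (188,258), bar to the right. Brown ones are at (154,205) and (261,279), and the base collar is at (329,231). First I'll move above the white cartridge.

>>> {"api": "arm_command", "payload": {"deltas": [[[2.88,-3.01,0.58],[0,0,0],8.5],[[2.88,-3.01,0.58],[0,0,0],8.5],[[2.88,-3.01,0.58],[0,0,0],8.5],[[2.88,-3.01,0.58],[0,0,0],8.5],[[2.88,-3.01,0.58],[0,0,0],8.5],[[2.88,-3.01,0.58],[0,0,0],8.5],[[2.88,-3.01,0.58],[0,0,0],8.5],[[2.88,-3.01,0.58],[0,0,0],8.5],[[2.88,-3.01,0.58],[0,0,0],8.5],[[2.88,-3.01,0.58],[0,0,0],8.5],[[2.88,-3.01,0.58],[0,0,0],8.5],[[2.88,-3.01,0.58],[0,0,0],8.5],[[2.88,-3.01,0.58],[0,0,0],8.5],[[2.88,-3.01,0.58],[0,0,0],8.5],[[2.88,-3.01,0.58],[0,0,0],8.5],[[2.88,-3.01,0.58],[0,0,0],8.5],[[2.88,-3.01,0.58],[0,0,0],8.5],[[2.88,-3.01,0.58],[0,0,0],8.5]]}}

```text
clock: 3.0
position: [0.501, 0.1597, 0.3001]
tool_rot: [3.141, -0.0, 0.465]
force: [0.8, 0.1, -0.1]
grip_width: 0.0849
finger_force: 0.0
```

>>> {"api": "arm_command", "payload": {"deltas": [[[0,0,0],[0,0,-0.137],8.5],[[0,0,0],[0,0,-0.137],8.5],[[0,0,0],[0,0,-0.137],8.5],[[0,0,0],[0,0,-0.137],8.5],[[0,0,0],[0,0,-0.137],8.5],[[0,0,0],[0,0,-0.137],8.5],[[0,0,0],[0,0,-0.137],8.5],[[0,0,0],[0,0,-0.137],8.5],[[0,0,0],[0,0,-0.137],8.5],[[0,0,0],[0,0,-0.137],8.5],[[0,0,0],[0,0,0],8.5]]}}

```text
clock: 4.1
position: [0.5008, 0.1577, 0.3003]
tool_rot: [-3.142, -0.0, 1.837]
force: [0.6, 0.1, -0.5]
grip_width: 0.0853
finger_force: 0.0
```

```bash
cat > st.py <<'E'
from h import *
np.set_printoptions(precision=3,suppress=True)
def st():
    o=bot.observe(); Rm=R.from_euler('xyz',o["tool_rot"]).as_matrix()
    print(o["clock"],"q",o["qpos"],"pos",o["position"],"rpy",o["tool_rot"],"F",o["force"],"w",o["grip_width"],o["finger_force"])
    print("grip pt",o["position"]+Rm[:,2]*.1547,"x",Rm[:,0],"y",Rm[:,1],"z",Rm[:,2])
    return o,Rm
if __name__=="__main__": st()
E
python3 st.py
```

```text
4.1 q [-0.001  0.561 -0.565  1.934  0.424  0.766 -0.541] pos [0.501 0.158 0.3  ] rpy [-3.142 -0.     1.837] F [ 0.577  0.068 -0.464] w 0.08531348915519271 0.0
grip pt [0.501 0.158 0.146] x [-0.263  0.965  0.   ] y [ 0.965  0.263 -0.   ] z [-0.  0. -1.]
```

>>> {"api": "arm_command", "payload": {"deltas": [[[2.0,0,0.13],[0,-0.13,0],8.5],[[2.0,0,0.13],[0,-0.13,0],8.5],[[2.0,0,0.13],[0,-0.13,0],8.5],[[2.0,0,0.13],[0,-0.13,0],8.5],[[2.0,0,0.13],[0,-0.13,0],8.5],[[2.0,0,0.13],[0,-0.13,0],8.5],[[2.0,0,0.13],[0,-0.13,0],8.5],[[2.0,0,0.13],[0,-0.13,0],8.5],[[2.0,0,0.13],[0,-0.13,0],8.5],[[2.0,0,0.13],[0,-0.13,0],8.5],[[2.0,0,0.13],[0,-0.13,0],8.5],[[0,0,0],[0,0,0],8.5]]}}

```text
clock: 5.3
position: [0.4593, 0.3061, 0.1645]
tool_rot: [-3.133, 1.434, 1.845]
force: [-0.3, -0.1, -0.8]
grip_width: 0.085
finger_force: 0.0
```

```bash
python3 st.py
```

```text
5.3 q [-0.879  1.062 -0.062  1.707  0.937  1.702 -1.302] pos [0.459 0.306 0.164] rpy [-3.133  1.434  1.845] F [-0.307 -0.137 -0.758] w 0.08499437832057705 0.0
grip pt [0.5   0.158 0.143] x [-0.037  0.131 -0.991] y [ 0.965  0.263 -0.001] z [ 0.26  -0.956 -0.136]
```

>>> {"api": "arm_command", "payload": {"deltas": [[[-2.0,0,0.13],[0,0.13,0],8.5],[[-2.0,0,0.13],[0,0.13,0],8.5],[[-2.0,0,0.13],[0,0.13,0],8.5],[[-2.0,0,0.13],[0,0.13,0],8.5],[[-2.0,0,0.13],[0,0.13,0],8.5],[[-2.0,0,0.13],[0,0.13,0],8.5],[[-2.0,0,0.13],[0,0.13,0],8.5],[[-2.0,0,0.13],[0,0.13,0],8.5],[[-2.0,0,0.13],[0,0.13,0],8.5],[[-2.0,0,0.13],[0,0.13,0],8.5],[[-2.0,0,0.13],[0,0.13,0],8.5],[[0,0,0],[0,0,0],8.5]]}}

```text
clock: 6.5
position: [0.5025, 0.152, 0.3022]
tool_rot: [3.136, -0.004, 1.822]
force: [-0.0, -1.0, 0.2]
grip_width: 0.0851
finger_force: 0.0
```

```bash
python3 - <<'E'
from st import *
o,Rm=st()
s=bot.grab_frame("side")
g=o["position"]+Rm[:,2]*.1547
im=s["frame"][...,::-1].copy()
# mark the cartridge body centre line as estimated & tip footprint of fingers
for P in ([.497,.168,.028],[.477,.239,.028],[.511,.118,.028],[.5026,.1484,.028]): cv2.circle(im,tuple(int(round(v)) for v in proj(s,P)),1,(0,0,255),-1)
c=im[170:340,230:430];cv2.imwrite("pics/s1.png",cv2.resize(c,None,fx=3.5,fy=3.5,interpolation=2))
E
```

```text
6.5 q [ 0.002  0.554 -0.551  1.935  0.409  0.758 -0.531] pos [0.502 0.152 0.302] rpy [ 3.136 -0.004  1.822] F [-0.011 -0.995  0.164] w 0.08507365076504897 0.0
grip pt [0.503 0.153 0.147] x [-0.249  0.969  0.004] y [0.969 0.249 0.005] z [ 0.004  0.005 -1.   ]
```

View pics/s1.png

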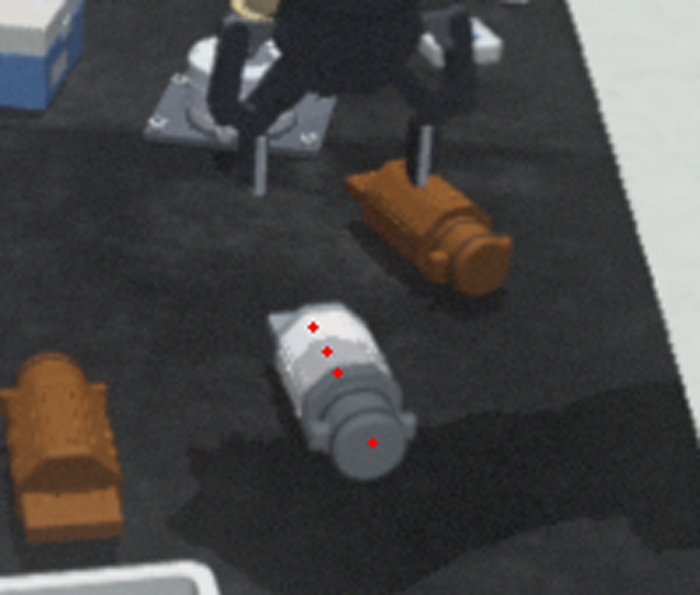

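The crop shows the estimated foot (372,442) and axis lying on the cartridge, with the fingers above it. I'll descend and grip.

>>> {"api": "arm_command", "payload": {"deltas": [[[0,0,3.0],[0,0,0],8.5],[[0,0,3.0],[0,0,0],8.5],[[0,0,3.0],[0,0,0],8.5],[[0,0,2.0],[0,0,0],8.5],[[0,0,0.8],[0,0,0],8.5],[[0,0,0],[0,0,0],5.0],[[0,0,0],[0,0,0],5.0],[[0,0,0],[0,0,0],5.0],[[0,0,0],[0,0,0],5.0],[[0,0,0],[0,0,0],5.0],[[0,0,0],[0,0,0],5.0]], "newtons": 50}}

```text
clock: 7.65
position: [0.5009, 0.1584, 0.1839]
tool_rot: [3.139, -0.001, 1.835]
force: [-2.3, 1.4, 6.0]
grip_width: 0.0551
finger_force: 52.8
```

>>> {"api": "arm_command", "payload": {"deltas": [[[0,0,-3.0],[0,0,0],5.0],[[0,0,-3.0],[0,0,0],5.0],[[0,0,-3.0],[0,0,0],5.0],[[0,0,0],[0,0,0],5.0],[[2.0,0,0.13],[0,-0.13,0],5.0],[[2.0,0,0.13],[0,-0.13,0],5.0],[[2.0,0,0.13],[0,-0.13,0],5.0],[[2.0,0,0.13],[0,-0.13,0],5.0],[[2.0,0,0.13],[0,-0.13,0],5.0],[[2.0,0,0.13],[0,-0.13,0],5.0],[[2.0,0,0.13],[0,-0.13,0],5.0],[[2.0,0,0.13],[0,-0.13,0],5.0],[[2.0,0,0.13],[0,-0.13,0],5.0],[[2.0,0,0.13],[0,-0.13,0],5.0],[[2.0,0,0.13],[0,-0.13,0],5.0],[[2.0,0,0.13],[0,-0.14,0],5.0],[[0,0,0],[0,0,0],5.0],[[0,0,0],[0,0,0],5.0]]}}

```text
clock: 9.45
position: [0.4603, 0.307, 0.1207]
tool_rot: [-3.068, 1.56, 1.908]
force: [0.2, 0.8, -0.5]
grip_width: 0.0549
finger_force: 55.0
```

```bash
python3 - <<'E'
from st import *
o,Rm=st()
s=bot.grab_frame("side");t=bot.grab_frame("top")
c=s["frame"][170:330,230:430,::-1];d=t["frame"][200:360,110:310,::-1]
cv2.imwrite("pics/s2.png",cv2.resize(np.vstack([c,d]),None,fx=1.87,fy=1.87,interpolation=2)) 
for n in ("cartridge_foot","cartridge","cartridge_bar"):
  for f in(t,s): print(n,[(round(r["p"],2),np.round(r["at"])) for r in bot.mark_of(n,f)[:3]])
E
```

```text
9.45 q [-0.942  1.179  0.03   1.657  0.919  1.726 -1.312] pos [0.46  0.307 0.121] rpy [-3.068  1.56   1.908] F [ 0.183  0.838 -0.508] w 0.05491381433025516 55.02800848335028
grip pt [0.501 0.158 0.119] x [-0.004  0.01  -1.   ] y [ 0.965  0.261 -0.001] z [ 0.261 -0.965 -0.011]
cartridge_foot [(0.71, array([237., 297.])), (0.59, array([190., 257.])), (0.56, array([179., 201.]))]
cartridge_foot [(0.89, array([368., 247.])), (0.88, array([247., 278.])), (0.64, array([326., 270.]))]
cartridge [(0.89, array([155., 204.])), (0.7, array([266., 275.])), (0.57, array([187., 259.]))]
cartridge [(0.87, array([328., 241.])), (0.62, array([248., 300.]))]
cartridge_bar [(0.83, array([178., 260.])), (0.64, array([134., 210.])), (0.6, array([276., 269.]))]
cartridge_bar [(0.77, array([338., 222.])), (0.69, array([326., 214.])), (0.6, array([252., 316.]))]
```

View pics/s2.png

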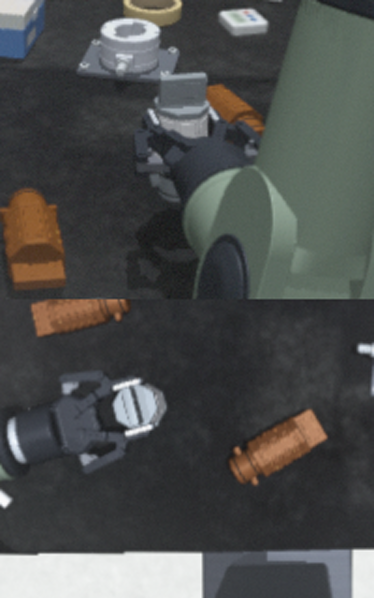

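Both views show the cartridge held upright with its bar on top. I'll lower it along tool x until it touches the bench.

>>> {"api": "arm_command", "payload": {"deltas": [[[1.0,0,0],[0,-0.01,0],5.0],[[1.0,0,0],[0,0,0],5.0],[[0.6,0,0],[0,0,0],5.0],[[0.2,0,0],[0,0,0],5.0],[[0.2,0,0],[0,0,0],5.0],[[0,0,0],[0,0,0],5.0]]}}

```text
clock: 10.45
position: [0.4603, 0.3069, 0.0904]
tool_rot: [-0.328, 1.568, -1.635]
force: [0.5, 0.6, -2.4]
grip_width: 0.0554
finger_force: 55.0
```

```bash
python3 - <<'E'
from st import *
o,Rm=st()
s=bot.grab_frame("side")
print([(round(r["p"],2),np.round(r["at"],1)) for r in bot.mark_of("cartridge_foot",s)[:4]+bot.mark_of("cartridge_bar",s)[:4]])
for x,y,z in [(.501,.158,0),(.501,.158,.126),(.501,.158,.01),(.501,.158,.136)]: print(z,proj(s,[x,y,z]))
E
```

```text
10.45 q [-0.943  1.238  0.03   1.626  0.916  1.722 -1.333] pos [0.46  0.307 0.09 ] rpy [-0.328  1.568 -1.635] F [ 0.529  0.569 -2.427] w 0.05540379210210337 55.02456050366163
grip pt [0.501 0.158 0.091] x [-0.    -0.003 -1.   ] y [ 0.965  0.261 -0.001] z [ 0.261 -0.965  0.003]
[(0.81, array([325.2, 280.8])), (0.72, array([367.4, 245.3])), (0.61, array([243.3, 278.4])), (0.84, array([337.8, 221.1])), (0.83, array([324.8, 230.1])), (0.67, array([250.7, 318.9]))]
0 [322.892 284.274]
0.126 [326.363 230.774]
0.01 [323.161 280.244]
0.136 [326.646 226.269]
```

>>> {"api": "arm_command", "payload": {"deltas": [[[0.2,0,0],[0,0,0],5.0],[[0.2,0,0],[0,0,0],5.0],[[0,0,0],[0,0,0],5.0]]}}

```text
clock: 10.9
position: [0.4605, 0.3068, 0.0883]
tool_rot: [0.134, 1.563, -1.173]
force: [-4.9, 3.0, 20.7]
grip_width: 0.0555
finger_force: 55.6
```

>>> {"api": "arm_command", "payload": {"deltas": [[[0.15,0,0],[0,0,0],5.0],[[0.1,0,0],[0,0,0],5.0],[[0,0,0],[0,0,0],5.0]]}}

```text
clock: 11.2
position: [0.4606, 0.3067, 0.0874]
tool_rot: [0.154, 1.558, -1.154]
force: [-10.4, 6.2, 43.0]
grip_width: 0.0551
finger_force: 56.1
```

Contact is clear, so I'll ease off, release and back away.

>>> {"api": "arm_command", "payload": {"deltas": [[[-0.35,0,0],[0,0,0],5.0],[[-0.05,0,0],[0,0,0],5.0],[[0,0,0],[0,0,0],6.0],[[0,0,0],[0,0,0],7.0],[[0,0,0],[0,0,0],8.5],[[0,0,0],[0,0,0],8.5],[[0,0,0],[0,0,0],8.5],[[0,0,-0.5],[0,0,0],8.5],[[0,0,-1.5],[0,0,0],8.5],[[0,0,-2.5],[0,0,0],8.5],[[0,0,-2.5],[0,0,0],8.5],[[0,0,-2.5],[0,0,0],8.5],[[0,0,-1.5],[0,0,0],8.5],[[0,0,0],[0,0,0],8.5]]}}

```text
clock: 12.6
position: [0.4302, 0.4155, 0.0876]
tool_rot: [-0.797, 1.57, -2.101]
force: [0.0, 0.4, 0.5]
grip_width: 0.085
finger_force: 0.0
```

```bash
python3 - <<'E'
from st import *
o,Rm=st()
s=bot.grab_frame("side");t=bot.grab_frame("top")
save(s,"s3f.png");save(t,"t3f.png")
c=s["frame"][150:330,230:430,::-1];d=t["frame"][180:360,110:310,::-1]
cv2.imwrite("pics/s3.png",cv2.resize(np.hstack([c,d]),None,fx=2,fy=2,interpolation=2)) 
for n,z in (("cartridge_foot",0),("cartridge",.074),("cartridge_bar",.126)):
  for f in(t,s): print(n,[(round(r["p"],2),np.round(r["at"]),atz(f,r["at"],z)) for r in bot.mark_of(n,f)[:4]])
E
```

```text
12.6 q [-1.058  1.285  0.008  1.429  0.827  1.866 -1.254] pos [0.43  0.416 0.088] rpy [-0.797  1.57  -2.101] F [0.015 0.394 0.482] w 0.08498421960242813 0.0
grip pt [0.471 0.266 0.088] x [-0.001 -0.001 -1.   ] y [ 0.965  0.263 -0.001] z [ 0.263 -0.965  0.001]
cartridge_foot [(0.93, array([238., 293.]), array([0.394, 0.029, 0.   ])), (0.9, array([178., 202.]), array([0.655, 0.198, 0.   ])), (0.62, array([195., 254.]), array([0.506, 0.149, 0.   ]))]
cartridge_foot [(0.96, array([367., 246.]), array([ 0.399, -0.015,  0.   ])), (0.91, array([322., 280.]), array([0.502, 0.142, 0.   ])), (0.66, array([246., 280.]), array([0.663, 0.158, 0.   ]))]
cartridge [(0.74, array([260., 275.]), array([ 0.449, -0.035,  0.074])), (0.73, array([155., 203.]), array([0.643, 0.242, 0.074])), (0.65, array([188., 255.]), array([0.503, 0.153, 0.074])), (0.18, array([184., 260.]), array([0.491, 0.165, 0.074]))]
cartridge [(0.97, array([326., 254.]), array([0.498, 0.157, 0.074])), (0.91, array([349., 231.]), array([0.448, 0.055, 0.074])), (0.56, array([246., 303.]), array([0.636, 0.343, 0.074]))]
cartridge_bar [(0.81, array([135., 210.]), array([0.621, 0.278, 0.126])), (0.8, array([276., 270.]), array([ 0.463, -0.077,  0.126])), (0.62, array([183., 258.]), array([0.497, 0.156, 0.126]))]
cartridge_bar [(0.97, array([337., 221.]), array([0.48 , 0.113, 0.126])), (0.92, array([251., 317.]), array([0.613, 0.449, 0.126])), (0.9, array([324., 233.]), array([0.507, 0.166, 0.126]))]
```

View pics/s3.png

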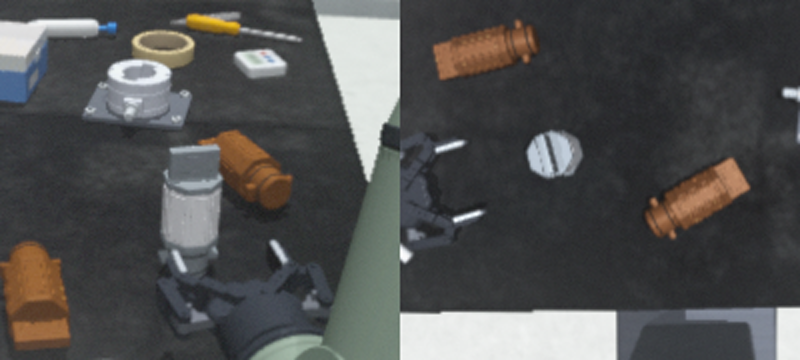

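It stands free at about (0.501, 0.157), shown at side-crop (190,205) and top-crop (553,155). Next I raise and point the tool down, then yaw for a bar grasp.

>>> {"api": "arm_command", "payload": {"deltas": [[[-3.3,0,0],[0,0,0],8.5],[[-3.3,0,0],[0,0,0],8.5],[[-3.3,0,0],[0,0,0],8.5],[[-3.3,0,0],[0,0,0],8.5],[[-2.0,0,0.13],[0,0.131,0],8.5],[[-2.0,0,0.13],[0,0.131,0],8.5],[[-2.0,0,0.13],[0,0.131,0],8.5],[[-2.0,0,0.13],[0,0.131,0],8.5],[[-2.0,0,0.13],[0,0.131,0],8.5],[[-2.0,0,0.13],[0,0.131,0],8.5],[[-2.0,0,0.13],[0,0.131,0],8.5],[[-2.0,0,0.13],[0,0.131,0],8.5],[[-2.0,0,0.13],[0,0.131,0],8.5],[[-2.0,0,0.13],[0,0.131,0],8.5],[[-2.0,0,0.13],[0,0.131,0],8.5],[[-2.0,0,0.13],[0,0.131,0],8.5],[[0,0,0],[0,0,0],8.5]]}}

```text
clock: 14.7
position: [0.4734, 0.2611, 0.374]
tool_rot: [3.141, -0.001, 1.827]
force: [-0.6, -0.6, 0.3]
grip_width: 0.085
finger_force: 0.0
```

>>> {"api": "arm_command", "payload": {"deltas": [[[0,0,0],[0,0,0.143],8.5],[[0,0,0],[0,0,0.143],8.5],[[0,0,0],[0,0,0.143],8.5],[[0,0,0],[0,0,0.143],8.5],[[0,0,0],[0,0,0.143],8.5],[[0,0,0],[0,0,0.143],8.5],[[0,0,0],[0,0,0.143],8.5],[[0,0,0],[0,0,0.143],8.5],[[0,0,0],[0,0,0.143],8.5],[[0,0,0],[0,0,0.143],8.5],[[0,0,0],[0,0,0.143],8.5],[[0,0,0],[0,0,0],8.5],[[0,0,0],[0,0,0],8.5]]}}

```text
clock: 16.0
position: [0.4713, 0.2663, 0.3733]
tool_rot: [3.14, 0.001, 0.267]
force: [0.7, 0.4, -0.2]
grip_width: 0.0851
finger_force: 0.0
```

```bash
python3 - <<'E'
from st import *
o,Rm=st()
d=np.array([.501,.157,.3])-o["position"]; print("tool delta cm",Rm.T@d*100)
want=np.c_[[.965,.263,0],[.263,-.965,0],[0,0,-1]]; print("rotvec",R.from_matrix(Rm.T@want).as_rotvec())
# base pose: from early frames
t=bot.grab_frame("top");s=bot.grab_frame("side")
for n,z in (("collar_mouth",.058),("collar_slot",.058),("collar_mark",.058),("filter_base",0)):
  for f in (t,s): print(n,[(round(r["p"],2),np.round(r["at"],1),atz(f,r["at"],z)) for r in bot.mark_of(n,f)[:3]])
c=t["frame"][185:275,275:385,::-1];d=s["frame"][150:240,250:360,::-1]
cv2.imwrite("pics/b.png",cv2.resize(np.vstack([c,d]),None,fx=3.3,fy=3.3,interpolation=2))
save(t,"tb.png");save(s,"sb.png")
E
```

```text
16.0 q [-0.661  0.428  0.048  1.856 -0.024  0.859 -1.904] pos [0.471 0.266 0.373] rpy [3.14  0.001 0.267] F [ 0.712  0.384 -0.206] w 0.08510064664480371 0.0
grip pt [0.471 0.266 0.219] x [ 0.965  0.264 -0.001] y [ 0.264 -0.965  0.002] z [-0.001 -0.002 -1.   ]
tool delta cm [-0.005 11.314  7.357]
rotvec [0.002 0.001 0.001]
collar_mouth [(0.7, array([327.1, 228.6]), array([ 0.569, -0.219,  0.058]))]
collar_mouth [(0.81, array([303.7, 188.1]), array([ 0.557, -0.208,  0.058])), (0.69, array([328.3, 251.9]), array([0.493, 0.123, 0.058])), (0.62, array([322.3, 282.9]), array([0.505, 0.241, 0.058]))]
collar_slot [(0.83, array([322.1, 222.3]), array([ 0.586, -0.206,  0.058]))]
collar_slot [(0.66, array([295.8, 189.9]), array([ 0.578, -0.194,  0.058]))]
collar_mark [(0.93, array([333.8, 211.5]), array([ 0.615, -0.238,  0.058]))]
collar_mark [(0.62, array([285.4, 185.4]), array([ 0.607, -0.221,  0.058]))]
filter_base [(0.86, array([329. , 231.3]), array([ 0.564, -0.233,  0.   ]))]
filter_base [(0.83, array([298.2, 207.3]), array([ 0.57, -0.21,  0.  ])), (0.57, array([312.5, 178.4]), array([ 0.537, -0.422,  0.   ]))]
```

View pics/b.png

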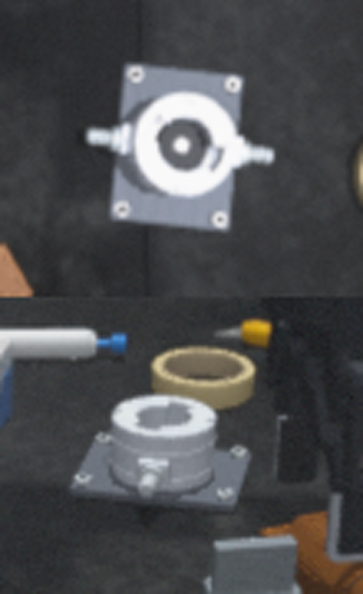

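The crops show the collar, with the four plate screws at (136,74), (233,84), (121,209), (219,219) in the top half and (104,438), (239,452), (83,478), (225,493) in the side half. I'll use these for a precise base pose.

>>> {"api": "arm_command", "payload": {"deltas": [[[0,3.8,0],[0,0,0],8.5],[[0,3.8,0],[0,0,0],8.5],[[0,3.7,0.3],[0,0,0],8.5],[[0,0,3],[0,0,0],8.5],[[0,0,0],[0,0,0],8.5]]}}

```text
clock: 17.0
position: [0.5002, 0.1558, 0.3384]
tool_rot: [3.14, 0.005, 0.26]
force: [-0.5, 0.0, -0.4]
grip_width: 0.0853
finger_force: 0.0
```

```bash
python3 - <<'E'
from st import *
from scipy.optimize import least_squares
o,Rm=st()
t=bot.grab_frame("top");s=bot.grab_frame("side")
tb=cv2.imread("pics/tb.png",0).astype(float);sb=cv2.imread("pics/sb.png",0).astype(float)
def cen(im,p):
    x0,y0=np.round(p).astype(int);w=im[y0-3:y0+4,x0-3:x0+4];w=np.clip(w-np.percentile(w,70),0,None)
    Y,X=np.mgrid[y0-3:y0+4,x0-3:x0+4];return np.array([(w*X).sum(),(w*Y).sum()])/w.sum()
T=[cen(tb,np.array(p)/3.3+[275,185]) for p in((136,74),(233,84),(121,209),(219,219))]
S=[cen(sb,np.array(p)/3.3+[250,150]-[0,90]) for p in((104,438),(239,452),(83,478),(225,493))]
A=np.array([atz(t,p,.011)[:2] for p in T]);B=np.array([atz(s,p,.011)[:2] for p in S])
print(A,B)
for Q,i in((A,((0,1),(2,3))),):
    print("ctr",Q.mean(0)); v=Q[0]+Q[1]-Q[2]-Q[3];print("ang",np.degrees(np.arctan2(v[1],v[0])))
    v=Q[0]-Q[1]+Q[2]-Q[3];print("yang",np.degrees(np.arctan2(v[1],v[0])))
# side pts: 0=back(+x,left img) near?; order by geometry
print("ctr side",B.mean(0)); 
for i,j in((0,1),(2,3),(0,2),(1,3)): v=B[i]-B[j];print(i,j,np.linalg.norm(v),np.degrees(np.arctan2(v[1],v[0])))
# collar outer circle: bright blob in top, ellipse of rim
m=(tb[185:275,275:385]>190).astype(np.uint8);m=cv2.morphologyEx(m,cv2.MORPH_OPEN,np.ones((9,9),np.uint8))
cs=max(cv2.findContours(m,0,1)[0],key=cv2.contourArea);P=np.array([atz(t,c[0]+[275,185],.058)[:2] for c in cs])
h=cv2.convexHull(np.float32(P*1000))[:,0]/1000
f=least_squares(lambda u:np.hypot(*(h-u[:2]).T)-u[2],[.564,-.226,.042],loss='soft_l1',f_scale=.001).x;print("circle",f)
# cartridge bar now
d=np.array([.501,.157,.3])-o["position"]; print("tool delta",Rm.T@d*100)
c=s["frame"][120:310,250:410,::-1];cv2.imwrite("pics/g.png",cv2.resize(np.hstack([c,t["frame"][170:360,110:310,::-1]]),None,fx=2.2,fy=2.2,interpolation=2))
E
```

```text
17.0 q [-0.465  0.452  0.066  1.931 -0.04   0.764 -1.687] pos [0.5   0.156 0.338] rpy [3.14  0.005 0.26 ] F [-0.543  0.021 -0.436] w 0.08532237942068771 0.0
grip pt [0.5   0.155 0.184] x [ 0.966  0.257 -0.005] y [ 0.258 -0.966  0.002] z [-0.004 -0.003 -1.   ]
[[ 0.632 -0.195]
 [ 0.623 -0.28 ]
 [ 0.518 -0.18 ]
 [ 0.507 -0.264]] [[ 0.621 -0.28 ]
 [ 0.507 -0.265]
 [ 0.633 -0.197]
 [ 0.518 -0.184]]
ctr [ 0.57 -0.23]
ang -7.718598715380998
yang 83.19212061093613
ctr side [ 0.57  -0.231]
0 1 0.11535308782657626 -7.620240653935558
2 3 0.11626656128202828 -6.486834914379326
0 2 0.08378608080290832 -98.35973662470427
1 3 0.08147952951603395 -97.7542979893524Traceback (most recent call last):
  File "<stdin>", line 21, in <module>
ValueError: max() iterable argument is empty
```

```bash
python3 - <<'E'
from st import *
from scipy.optimize import least_squares
o,Rm=st()
t=bot.grab_frame("top");s=bot.grab_frame("side")
tb=cv2.imread("pics/tb.png",0);sb=cv2.imread("pics/sb.png",0)
a=np.linspace(0,2*np.pi,180,endpoint=False)
def score(im,f,c,r,z):
    v=[]
    for rr in (r-.004,r+.004):
        P=np.float32([proj(f,[c[0]+rr*np.cos(b),c[1]+rr*np.sin(b),z]) for b in a])
        v.append(cv2.remap(im.astype(np.float32),P[:,:1],P[:,1:],1).ravel())
    return np.median(v[0]-v[1])
# outer edge of collar top rim at z=.058
for im,f,n in((tb,t,"top"),(sb,s,"side")):
    best=sorted(((score(im,f,(x,y),.042,.058),x,y) for x in np.arange(.556,.584,.002) for y in np.arange(-.244,-.214,.002)),reverse=True)[:12]
    b=np.array(best);print(n,b[0],b[:,1:].mean(0))
d=np.array([.501,.157,.3])-o["position"]; print("tool delta",Rm.T@d*100)
c=s["frame"][120:310,250:410,::-1];cv2.imwrite("pics/g.png",cv2.resize(np.hstack([c,t["frame"][170:360,110:310,::-1]]),None,fx=2.2,fy=2.2,interpolation=2))
E
```

```text
17.1 q [-0.467  0.449  0.066  1.928 -0.04   0.767 -1.687] pos [0.501 0.157 0.341] rpy [3.14  0.002 0.263] F [-0.081  0.136  0.233] w 0.08507944689120732 0.0
grip pt [0.5   0.157 0.186] x [ 0.966  0.26  -0.002] y [ 0.26  -0.966  0.001] z [-0.001 -0.002 -1.   ]
top [97.174  0.57  -0.23 ] [ 0.57  -0.228]
side [87.385  0.57  -0.226] [ 0.57  -0.225]
tool delta [0.029 0.036 4.075]
```

View pics/g.png

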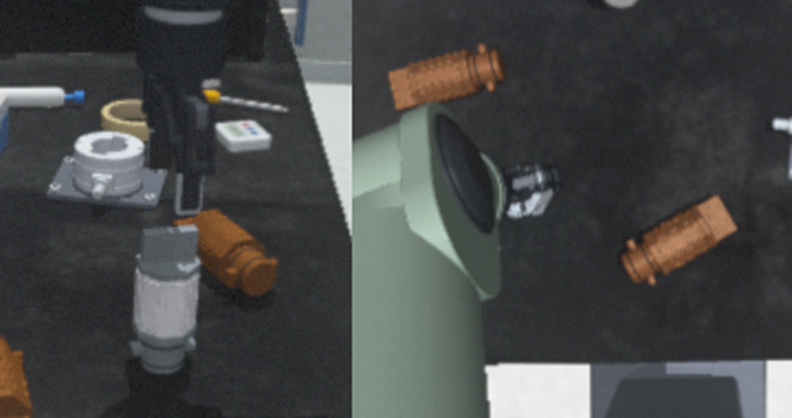

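```bash
python3 - <<'E'
from st import *
t=bot.grab_frame("top");s=bot.grab_frame("side")
g=cv2.imread("pics/s3f.png");g=g.min(2).astype(float)  # min channel kills brown
for z in (.06,.074,.09,.132,.138):
    p=proj(s,[.501,.157,z]);r=int(round(p[1]));row=g[r,285:365]
    th=100; ix=np.where(row>th)[0]; 
    k=np.split(ix,np.where(np.diff(ix)>2)[0]+1);k=max(k,key=len)+285
    l,rr=k[0],k[-1]
    # subpixel
    L=l-(g[r,l]-th)/(g[r,l]-g[r,l-1]);RR=rr+(g[r,rr]-th)/(g[r,rr]-g[r,rr+1])
    c,d=ray(s,[(L+RR)/2,p[1]]); q=c+d*(.157-c[1])/d[1]
    print(z,r,L,RR,"mid",(L+RR)/2,"proj col",p[0],"x at y=.157:",q)
T=cv2.imread("pics/t3f.png").min(2).astype(float)
# compare predicted outline of top octagon+bar with image: grid search over x,y,psi of bar ends + octagon edges
def oc(x,y,psi,r,z):
    a=psi+np.pi/8+np.arange(8)*np.pi/4;R_=r/np.cos(np.pi/8)
    return np.array([proj(t,[x+R_*np.cos(b),y+R_*np.sin(b),z]) for b in a])
best=[]
for x in np.arange(.490,.512,.001):
  for y in np.arange(.146,.168,.001):
    m=[]
    for r in(.025,.031):
        P=oc(x,y,.266,r,.112);e=np.concatenate([np.linspace(P[i],P[(i+1)%8],12) for i in range(8)]).astype(np.float32)
        m.append(cv2.remap(T.astype(np.float32),e[:,:1],e[:,1:],1).ravel())
    best.append((np.median(m[0]-m[1]),x,y))
b=np.array(sorted(best,reverse=True)[:15]);print(b[0],b[:,1:].mean(0))
E
```

```text
0.06 259 310.6 338.8780487804878 mid 324.7390243902439 proj col 324.5242245939146 x at y=.157: [0.501 0.157 0.06 ]
0.074 253 310.9024390243902 339.6666666666667 mid 325.2845528455284 proj col 324.91030713831117 x at y=.157: [0.5   0.157 0.074]
0.09 246 311.22222222222223 320.75 mid 315.9861111111111 proj col 325.3543150837746 x at y=.157: [0.52  0.157 0.089]
0.132 228 323.25 328.85714285714283 mid 326.05357142857144 proj col 326.533289687937 x at y=.157: [0.502 0.157 0.132]
0.138 225 314.28333333333336 339.2340425531915 mid 326.75868794326243 proj col 326.7032336893478 x at y=.157: [0.501 0.157 0.138]
[98.412  0.5    0.154] [0.5   0.155]
```

The views show the gripper centred over the bar, and the image fit puts the cartridge axis at (0.5005, 0.156). I'll take the bar now.

>>> {"api": "arm_command", "payload": {"deltas": [[[0,0,2.5],[0,0,0],8.5],[[0,0,2.0],[0,0,0],8.5],[[0,0,0.6],[0,0,0],8.5],[[0,0,0],[0,0,0],4.0],[[0,0,0],[0,0,0],3.0],[[0,0,0],[0,0,0],2.0],[[0,0,0],[0,0,0],0.8],[[0,0,0],[0,0,0],0.8],[[0,0,0],[0,0,0],0.8],[[0,0,0],[0,0,0],0.8],[[0,0,0],[0,0,0],0.8],[[0,0,0],[0,0,0],0.8]], "newtons": 60}}

```text
clock: 18.5
position: [0.501, 0.1567, 0.2901]
tool_rot: [3.14, -0.0, 0.262]
force: [-0.8, -1.2, 8.4]
grip_width: 0.011
finger_force: 59.2
```

>>> {"api": "arm_command", "payload": {"deltas": [[[0,0,-3.5],[0,0,0],0.8],[[0,0,-3.5],[0,0,0],0.8],[[0,0,-3.0],[0,0,0],0.8],[[-0.3,3.0,0],[0,0,0],0.8],[[-0.3,3.6,0],[0,0,0],0.8],[[-0.3,3.6,0],[0,0,0],0.8],[[-0.3,3.6,0],[0,0,0],0.8],[[-0.3,3.6,0],[0,0,0],0.8],[[-0.3,3.6,0],[0,0,0],0.8],[[-0.3,3.6,0],[0,0,0],0.8],[[-0.3,3.6,0],[0,0,0],0.8],[[-0.3,3.6,0],[0,0,0],0.8],[[-0.3,3.6,0],[0,0,0],0.8],[[-0.32,3.65,0],[0,0,0],0.8],[[0,0,0],[0,0,0],0.8]]}}

```text
clock: 20.0
position: [0.5692, -0.234, 0.3899]
tool_rot: [3.138, 0.002, 0.256]
force: [-0.9, 0.4, -2.4]
grip_width: 0.011
finger_force: 59.3
```

>>> {"api": "arm_command", "payload": {"deltas": [[[0,0,0],[0,0,-0.119],0.8],[[0,0,0],[0,0,-0.119],0.8],[[0,0,0],[0,0,-0.119],0.8],[[0,0,0],[0,0,-0.119],0.8],[[0,0,0],[0,0,-0.119],0.8],[[0,0,0],[0,0,-0.119],0.8],[[0,0,0],[0,0,-0.119],0.8],[[0,0,0],[0,0,0],0.8],[[0,0,0],[0,0,0],0.8]]}}

```text
clock: 20.9
position: [0.5697, -0.229, 0.39]
tool_rot: [3.142, 0.001, 1.091]
force: [-0.8, 0.2, -1.8]
grip_width: 0.0111
finger_force: 59.3
```

```bash
python3 - <<'E'
from st import *
o,Rm=st()
s=bot.grab_frame("side");t=bot.grab_frame("top")
foot=o["position"]-[0,0,.290]; print("foot expected",foot)
g=s["frame"].min(2).astype(float)
for dz in(.06,.07,.08,.09):
    P=foot+[0,0,dz];p=proj(s,P);r=int(round(p[1]));ix=np.where(g[r,int(p[0])-35:int(p[0])+35]>100)[0]
    k=max(np.split(ix,np.where(np.diff(ix)>2)[0]+1),key=len)+int(p[0])-35
    print(dz,p,k[0],k[-1],(k[0]+k[-1])/2)
im=s["frame"][...,::-1].copy()
a=np.linspace(0,2*np.pi,60)
for rad,c in ((.02275,(0,0,255)),(.042,(0,255,0))):
    for b in a: cv2.circle(im,tuple(int(round(v)) for v in proj(s,[.570+rad*np.cos(b),-.229+rad*np.sin(b),.058])),0,c,-1)
for b in a: cv2.circle(im,tuple(int(round(v)) for v in proj(s,foot+[.021*np.cos(b),.021*np.sin(b),0])),0,(255,0,255),-1)
tt=t["frame"][...,::-1].copy()
c=im[110:240,240:370];d=tt[165:295,265:395];cv2.imwrite("pics/i.png",cv2.resize(np.hstack([c,d]),None,fx=3,fy=3,interpolation=0))
E
```

```text
20.9 q [ 0.316  0.519 -0.045  1.645  0.028  0.978 -0.218] pos [ 0.57  -0.229  0.39 ] rpy [3.142 0.001 1.091] F [-0.816  0.239 -1.822] w 0.01106996092122332 59.3290239572525
grip pt [ 0.57  -0.229  0.235] x [ 0.462  0.887 -0.001] y [ 0.887 -0.462  0.   ] z [-0.001 -0.001 -1.   ]
foot expected [ 0.57  -0.229  0.1  ]
0.06 [300.681 148.938] 291 311 301.0
0.07 [300.803 145.306] 290 311 300.5
0.08 [300.926 141.655] 291 312 301.5
0.09 [301.049 137.985] 291 312 301.5
```

View pics/i.png

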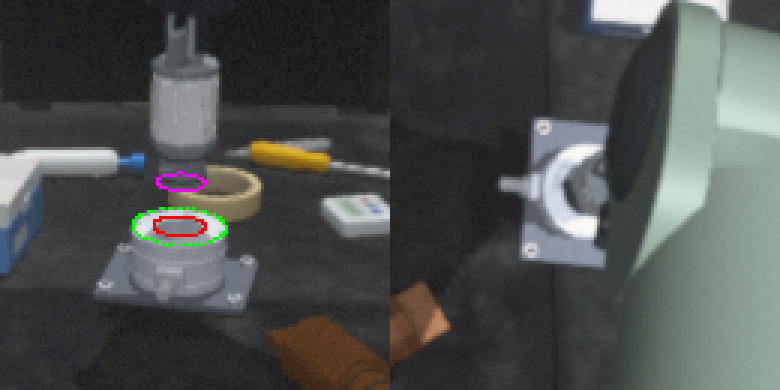

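The side view shows the foot ring (181,182) directly above the mouth circle (180,227), upright and centred. I'll lower it.

>>> {"api": "arm_command", "payload": {"deltas": [[[0,0,2.0],[0,0,0],0.8],[[0,0,1.5],[0,0,0],0.8],[[0,0,0.5],[0,0,0],0.8],[[0,0,0.4],[0,0,0],0.8],[[0,0,0.4],[0,0,0],0.8],[[0,0,0],[0,0,0],0.8]]}}

```text
clock: 21.6
position: [0.5699, -0.2289, 0.342]
tool_rot: [3.141, 0.001, 1.095]
force: [-0.1, 0.3, -1.6]
grip_width: 0.011
finger_force: 59.3
```

```bash
python3 st.py
```

```text
21.6 q [ 0.317  0.574 -0.046  1.688  0.034  0.881 -0.22 ] pos [ 0.57  -0.229  0.342] rpy [3.141 0.001 1.095] F [-0.111  0.301 -1.63 ] w 0.011042871114018919 59.34565007686615
grip pt [ 0.57  -0.229  0.187] x [ 0.458  0.889 -0.001] y [ 0.889 -0.458  0.   ] z [-0.    -0.001 -1.   ]
```

>>> {"api": "arm_command", "payload": {"deltas": [[[0,0,0.4],[0,0,0],0.8],[[0,0,0.3],[0,0,0],0.8],[[0,0,0.3],[0,0,0],0.8],[[0,0,0.3],[0,0,0],0.8],[[0,0,0.3],[0,0,0],0.8],[[0,0,0],[0,0,0],0.8]]}}

```text
clock: 22.2
position: [0.5699, -0.2289, 0.3258]
tool_rot: [3.141, 0.001, 1.095]
force: [1.2, 2.7, -0.8]
grip_width: 0.0112
finger_force: 59.6
```

>>> {"api": "arm_command", "payload": {"deltas": [[[0,0,0.3],[0,0,0],0.8],[[0,0,0.3],[0,0,0],0.8],[[0,0,0.3],[0,0,0],0.8],[[0,0,0.1],[0,0,0],0.8],[[0,0,0],[0,0,0],0.8]]}}

```text
clock: 22.7
position: [0.5699, -0.229, 0.316]
tool_rot: [3.141, 0.001, 1.095]
force: [-0.1, 2.5, 5.3]
grip_width: 0.0109
finger_force: 60.5
```

Spring force matches the expected depth (about 7 N). I'll turn it clockwise.

>>> {"api": "arm_command", "payload": {"deltas": [[[0,0,0],[0,0,0.12],0.8],[[0,0,0],[0,0,0.12],0.8],[[0,0,0],[0,0,0.12],0.8],[[0,0,0],[0,0,0.12],0.8],[[0,0,0],[0,0,0.12],0.8],[[0,0,0],[0,0,0.12],0.8],[[0,0,0],[0,0,0.12],0.8],[[0,0,0],[0,0,0.12],0.8],[[0,0,0],[0,0,0.12],0.8],[[0,0,0],[0,0,0.1],0.8],[[0,0,0],[0,0,0],0.8]]}}

```text
clock: 23.8
position: [0.5701, -0.2288, 0.3163]
tool_rot: [3.14, -0.001, -0.089]
force: [1.6, 3.3, 6.4]
grip_width: 0.0107
finger_force: 60.6
```

```bash
python3 -c "
from st import *
o,_=st();print(o['moment'])"
```

```text
23.8 q [ 0.103  0.625  0.269  1.719 -0.211  0.825 -1.191] pos [ 0.57  -0.229  0.316] rpy [ 3.14  -0.001 -0.089] F [1.578 3.34  6.386] w 0.010731895554659133 60.55661201477051
grip pt [ 0.57  -0.229  0.162] x [ 0.996 -0.089  0.001] y [-0.089 -0.996  0.002] z [ 0.    -0.002 -1.   ]
[ 0.893 -0.2   -0.045]
```

>>> {"api": "arm_command", "payload": {"deltas": [[[0,0,0],[0,0,0.02],0.8],[[0,0,0],[0,0,0.02],0.8],[[0,0,0],[0,0,0],0.8]]}}

```text
clock: 24.1
position: [0.5701, -0.2289, 0.3163]
tool_rot: [3.14, -0.001, -0.126]
force: [1.0, 3.0, 5.2]
grip_width: 0.0112
finger_force: 60.4
```

```bash
python3 -c "
from st import *
o,_=st();print(o['moment'])"
```

```text
24.1 q [ 0.097  0.626  0.279  1.719 -0.219  0.826 -1.221] pos [ 0.57  -0.229  0.316] rpy [ 3.14  -0.001 -0.126] F [1.044 2.993 5.241] w 0.011153763516978516 60.437257289886475
grip pt [ 0.57  -0.229  0.162] x [ 0.992 -0.125  0.001] y [-0.125 -0.992  0.002] z [ 0.    -0.002 -1.   ]
[ 1.005 -0.372  0.042]
```

Now at the nominal locked direction. I'll creep on to the stop.

>>> {"api": "arm_command", "payload": {"deltas": [[[0,0,0],[0,0,0.03],0.8],[[0,0,0],[0,0,0.03],0.8],[[0,0,0],[0,0,0],0.8]]}}

```text
clock: 24.4
position: [0.5702, -0.2287, 0.3163]
tool_rot: [3.14, -0.001, -0.186]
force: [3.3, 5.5, 4.7]
grip_width: 0.0109
finger_force: 60.5
```

```bash
python3 -c "
from st import *
o,_=st();print(o['moment'])"
```

```text
24.4 q [ 0.086  0.628  0.295  1.72  -0.233  0.827 -1.27 ] pos [ 0.57  -0.229  0.316] rpy [ 3.14  -0.001 -0.186] F [3.268 5.466 4.749] w 0.010900629158230035 60.51930248737335
grip pt [ 0.57  -0.229  0.162] x [ 0.983 -0.185  0.001] y [-0.185 -0.983  0.001] z [ 0.001 -0.001 -1.   ]
[ 1.413 -0.681  0.148]
```

>>> {"api": "arm_command", "payload": {"deltas": [[[0,0,0],[0,0,0.03],0.8],[[0,0,0],[0,0,0.03],0.8],[[0,0,0],[0,0,0],0.8]]}}

```text
clock: 24.7
position: [0.5703, -0.2284, 0.3163]
tool_rot: [3.141, -0.001, -0.245]
force: [3.3, 4.9, 6.6]
grip_width: 0.011
finger_force: 62.2
```

```bash
python3 -c "
from st import *
o,_=st();print(o['moment'])"
```

```text
24.7 q [ 0.075  0.631  0.311  1.721 -0.246  0.828 -1.318] pos [ 0.57  -0.228  0.316] rpy [ 3.141 -0.001 -0.245] F [3.254 4.879 6.645] w 0.01095571141768532 62.17860281467438
grip pt [ 0.57  -0.229  0.162] x [ 0.97  -0.243  0.001] y [-0.243 -0.97   0.001] z [ 0.001 -0.001 -1.   ]
[ 1.666 -0.791  0.793]
```

The moment has jumped, so the stop is met. I'll relieve the twist slightly, let it rise, then release.

>>> {"api": "arm_command", "payload": {"deltas": [[[0,0,0],[0,0,-0.04],0.8],[[0,0,-0.2],[0,0,0],0.8],[[0,0,-0.2],[0,0,0],0.8],[[0,0,0],[0,0,0],0.8]]}}

```text
clock: 25.1
position: [0.5702, -0.2286, 0.3203]
tool_rot: [3.141, -0.001, -0.205]
force: [2.4, 6.6, 6.8]
grip_width: 0.0107
finger_force: 60.5
```

```bash
python3 -c "
from st import *
o,_=st();print(o['moment'])"
```

```text
25.1 q [ 0.082  0.624  0.302  1.717 -0.236  0.835 -1.287] pos [ 0.57  -0.229  0.32 ] rpy [ 3.141 -0.001 -0.205] F [2.394 6.615 6.753] w 0.01070543874305277 60.505773425102234
grip pt [ 0.57  -0.229  0.166] x [ 0.979 -0.204  0.001] y [-0.204 -0.979  0.001] z [ 0.001 -0.001 -1.   ]
[ 1.722 -0.722  0.185]
```

>>> {"api": "arm_command", "payload": {"deltas": [[[0,0,0],[0,0,0],1.3],[[0,0,0],[0,0,0],1.6],[[0,0,0],[0,0,0],2.0],[[0,0,0],[0,0,0],3.0],[[0,0,0],[0,0,0],4.5],[[0,0,0],[0,0,0],6.0],[[0,0,0],[0,0,0],6.0],[[0,0,-1],[0,0,0],6.0],[[0,0,-2],[0,0,0],6.0],[[0,0,-3],[0,0,0],6.0],[[0,0,-3],[0,0,0],6.0],[[-3,0,-3],[0,0,0],6.0],[[-4,0,0],[0,0,0],6.0],[[-4,0,0],[0,0,0],6.0],[[-4,0,0],[0,0,0],6.0],[[0,0,0],[0,0,0],6.0]]}}

```text
clock: 26.7
position: [0.419, -0.1982, 0.441]
tool_rot: [3.141, 0.0, -0.207]
force: [0.8, 0.4, -0.0]
grip_width: 0.06
finger_force: 0.0
```

```bash
python3 - <<'E'
from st import *
o,Rm=st()
s=bot.grab_frame("side");t=bot.grab_frame("top")
im=s["frame"][...,::-1].copy();tt=t["frame"][...,::-1].copy()
e=np.array([np.cos(-.129),np.sin(-.129),0])
for A,f in((im,s),(tt,t)):
    for k in(-.025,.025): cv2.circle(A,tuple(int(round(v)) for v in proj(f,np.array([.570,-.229,.173])+k*e)),1,(0,0,255),-1)
c=im[110:240,240:370];d=tt[165:295,265:395];cv2.imwrite("pics/l.png",cv2.resize(np.hstack([c,d]),None,fx=3,fy=3,interpolation=2))
for n,z in(("cartridge_bar",.157),("cartridge",.105)):
  for f in(t,s): print(n,[(round(r["p"],2),atz(f,r["at"],z)) for r in bot.mark_of(n,f)[:4]])
for n in("beaker","bottle_a","tape_roll"): print(n,[atz(s,r["at"],0) for r in bot.mark_of(n,s)[:1]])
E
```

```text
26.7 q [-0.003  0.23   0.379  1.978 -0.103  0.953 -1.351] pos [ 0.419 -0.198  0.441] rpy [ 3.141  0.    -0.207] F [ 0.83   0.358 -0.013] w 0.06000352180557478 0.0
grip pt [ 0.419 -0.198  0.286] x [ 0.979 -0.205 -0.   ] y [-0.205 -0.979  0.   ] z [-0. -0. -1.]
cartridge_bar [(0.86, array([0.62 , 0.266, 0.157])), (0.78, array([ 0.473, -0.073,  0.157])), (0.68, array([ 0.591, -0.217,  0.157])), (0.62, array([ 0.572, -0.226,  0.157]))]
cartridge_bar [(0.84, array([ 0.568, -0.235,  0.157])), (0.81, array([0.609, 0.494, 0.157])), (0.75, array([0.478, 0.178, 0.157]))]
cartridge [(0.78, array([ 0.569, -0.228,  0.105])), (0.71, array([ 0.445, -0.033,  0.105])), (0.59, array([0.634, 0.231, 0.105]))]
cartridge [(0.97, array([ 0.566, -0.22 ,  0.105])), (0.78, array([0.448, 0.114, 0.105])), (0.59, array([0.628, 0.384, 0.105])), (0.41, array([ 0.566, -0.076,  0.105]))]
beaker [array([0.764, 0.05 , 0.   ])]
bottle_a [array([0.789, 0.155, 0.   ])]
tape_roll [array([ 0.537, -0.416,  0.   ])]
```

View pics/l.png

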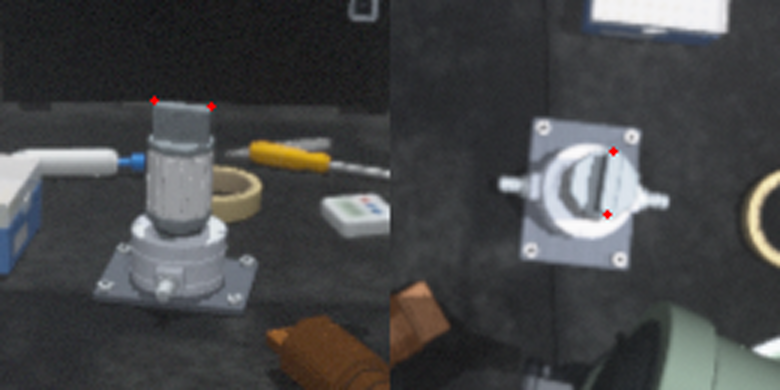

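The side view shows the cartridge upright, with its top at the height expected when locked (dots at (154,100), (211,106)). The collar and bystanders are unmoved. Next is a numeric check of yaw and height.

```bash
python3 - <<'E'
from st import *
t=bot.grab_frame("top");s=bot.grab_frame("side")
G=cv2.cvtColor(t["frame"],cv2.COLOR_RGB2GRAY).astype(np.float32)
res=[]
for a in np.radians(np.arange(-25,12,1.)):
  e=np.array([np.cos(a),np.sin(a),0]);n=np.array([-np.sin(a),np.cos(a),0])
  for off in np.arange(-.004,.014,.001):
    v=[]
    for w in(-.002,.002):
      P=np.float32([proj(t,np.array([.570,-.229,.173])+k*e+(off+w)*n) for k in np.linspace(-.02,.02,25)])
      v.append(cv2.remap(G,P[:,:1],P[:,1:],1).ravel())
    res.append((np.mean(v[0]-v[1]),np.degrees(a),off))
for r in sorted(res,reverse=True)[:6]: print("top",r)
H=cv2.cvtColor(s["frame"],cv2.COLOR_RGB2GRAY).astype(np.float32)
a=-.129;e=np.array([np.cos(a),np.sin(a),0]);n=np.array([-np.sin(a),np.cos(a),0]);out=[]
for z in np.arange(.160,.184,.001):
    v=[]
    for w in(-.003,.003):
      P=np.float32([proj(s,np.array([.570,-.229,z+w])+k*e-.006*n) for k in np.linspace(-.02,.02,25)])
      v.append(cv2.remap(H,P[:,:1],P[:,1:],1).mean())
    out.append((v[0]-v[1],z))
print(sorted(out,reverse=True)[:4])
E
```

```text
top (np.float32(98.59981), np.float64(-11.0), np.float64(0.006))
top (np.float32(98.07422), np.float64(-10.0), np.float64(0.006))
top (np.float32(97.45598), np.float64(-12.000000000000002), np.float64(0.006))
top (np.float32(96.696915), np.float64(-9.0), np.float64(0.006))
top (np.float32(95.64082), np.float64(-13.0), np.float64(0.006))
top (np.float32(93.956566), np.float64(-8.0), np.float64(0.006))
[(np.float32(99.52171), np.float64(0.17300000000000001)), (np.float32(99.060196), np.float64(0.17200000000000001)), (np.float32(86.94617), np.float64(0.171)), (np.float32(83.20676), np.float64(0.17400000000000002))]
```

```bash
python3 -c "
from workcell import bot
print(bot.job_done())"
```

```text
the job is handed in; nothing more can be done
None
```

The cartridge was stood up and released, then taken by its bar, lowered in, pushed down and turned to the stop. It now stands upright in the lock by image measurement (top at about 172–173 mm, yaw about 3° past the locked direction), the bystanders show no visible movement, and the job is handed in.

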